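Cap the burner and hold the gas on with the service key

ROBOT

A 7-joint arm with a two-finger parallel gripper is mounted at the origin on the work surface. World frame = base frame: x ahead of the robot, y to its left, z up, the work surface at z = 0. Lengths are in m, angles in rad, forces in N, time in s.
With the tool pointing down it reaches from about 0.425 to 0.825 m from the base axis. Payload 3.6 kg.
Tool frame: the origin (TCP) lies where the fingers leave the gripper's body, on its centre line; the fingertips stand 73 mm ahead of it and the grasp point (between the pads) lies 54 mm ahead of it; x points along the fingers, y is the direction in which the jaws open and shut, and the axes are right-handed (so a half turn about x gives the same grasp; the last joint's range is limited). The gripper opens to 85 mm and grips with 20 to 120 N. Pads are 22 mm wide; open, the fingers measure 114 mm over their backs; the gripper's body (76 mm by 85 mm) begins 54 mm behind the grasp point. The pads swing forward as they close: fully open they stand 13 mm farther back than shut.
Start: joints at [-1.339, 0.615, -0.013, 1.423, 0.008, 1.103, -0.04], TCP at [0.166, 0.629, 0.304] pointing down, gripper open.
Joint ranges: [-3.12, 3.12], [-0.3, 2.06], [-1.34, 1.32], [0.26, 2.42], [-1.36, 4.5], [0.01, 1.98], [-2.84, 2.84]. Speed limits (rad/s): [2.79, 2.79, 3.14, 3.14, 3.14, 3.14, 3.14].

INTERFACE

Orientations are given as a unit quaternion [x, y, z, w].
In Python, from station import arm, snapshot, camera_info, ticket gives the robot as it stands. Calls block until the motion is done:
- arm.movep(position, orientation): joint-space move of the TCP to a pose.
- arm.line_to(position, velocity=0.15, ori=None): straight line of the TCP; ori=None keeps the orientation; velocity is the mean speed in m/s.
- arm.move_j(angles): joint-space move.
- arm.move_gripper(opening, effort=None): opening from 0.0 (shut) to 1.0 (fully open); effort is the grip in N (None keeps the last); returns when the fingers have stopped.
- arm.pause(seconds).
- arm.ik(position, orientation): joint angles nearest the present ones, or None.
- snapshot(name): name is "side" or "top"; returns the picture (400x640x3 uint8, blue, green, red); there is no depth.
- camera_info(name): a dict with "fx", "fy", "cx", "cy" (pixels), "dist_coeffs" ([k1, k2, p1, p2, k3] as OpenCV has them; the pictures are not rectified), "R" (3x3) and "t" (3): a world point X has camera coordinates R X + t. Camera axes: x right, y down, z forward; pixel columns grow to the right and rows downward; lengths in m; the calibration is good to about 2 mm. A picture is of the moment at which its call begins. camera_info takes no time and is no camera call.
A pose or a line that the arm cannot do raises arm.MotionError and nothing moves.
- ticket.finish_job(): hands the job in, once; it reports no verdict.
Readings, each from a call of its own:
- arm.read_time(): time.
- arm.read_joint_positions(): joint angles.
- arm.read_dq(): joint speeds.
- arm.read_effort(): joint torques, N m.
- arm.read_tool_pos(): TCP position.
- arm.read_eef_rot(): TCP orientation.
- arm.read_ft_force(): force on the tool from outside, world axes, zero at the start.
- arm.read_wrist_torque(): the same for the moment, N m.
- arm.read_opening(): opening from 0.0 (shut) to 1.0 (fully open).
Only numpy, scipy, OpenCV 4.12 (cv2) and the standard library are available. Lean on these libraries where they do the work, as an engineer would, in place of code of your own. Each camera call takes 0.05 s, during which the arm holds its last target.

TASK

First put the loose cap back on the bare front burner of the hob, seated flat in place. Then take the switch key from the tool block, push it all the way into the lock on top of the gas shut-off box, working it past the sticky pins, and turn it clockwise a quarter turn to its stop. The switch springs back, so finish with the key still gripped and held turned at the stop; leave everything else on the counter where it is.

Things in the scene. Friction and masses are not known exactly. Their poses are not given: they have to be found in the camera images.
- cap_center (a point): the burner cap: black enamelled disc 56 mm across, 10 mm thick, with a round spigot (34 mm across, 6 mm deep) under it; 16 mm high in all, 0.1 to 0.2 kg, lying spigot down on the counter. The point is on its axis at mid-thickness of the disc, 11 mm above its underside; z up along its axis
- burner_seat (a point): the bare front burner of the hob: upright aluminium ring 48 mm across with a round recess 37 mm across, 14 mm deep. The point: centre of the ring's top, 32 mm above the counter, 20 mm above the hob plate; a seated cap's point is 5 mm above it. Two thin pins stand 33 mm from its axis at +x, no higher than the ring; knobs 115 mm off at -x, pan support (57 mm high) from 115 mm off at +x
- key_grip (a point): the switch key, standing blade down in the tool block. Point: centre of its black bow, 36 mm (x) x 10 mm (y, the thickness to grip) x 34 mm (z). Below the bow a steel collar 12 mm across, 8 mm high, a neck 3.8 mm across and a flat blade 14 mm wide (x), 3.5 mm thick (y), with pointed end. Collar underside 25 mm, blade end 56 mm below the point. Same when turned half round; 0.04 to 0.07 kg
- key_slot (a point): mouth of the slot in which the key stands, at the near end of the wooden tool block (210 x 52 x 40 mm), on its top face 40 mm above the counter; x along the block, away from that end. The key clears the slot when lifted 35 mm. Hex keys (32 mm up) and, from 140 mm, screwdriver handles up to 73 mm above the block's top stand in it from 105 mm beyond the slot (+x)
- lock_face (a point): the lock: round steel face 39 mm across on the grey shut-off box (110 x 130 mm, lid 60 mm above the counter). Point: centre of the keyway mouth (17 mm along x, 5 mm along y), 68 mm above the counter; z up. The key goes straight down, its x along this x (either way round), until its collar rests on the face: bow centre 25 mm above the point. A valve coil stands from 95 mm behind it (+x), 93 mm high
- lock (a joint): the lock's turn, rad: 0 at rest, growing clockwise seen from above, stop at 1.5; a spring returns it (0.04 N m at rest, 0.10 at the stop); about 0.1 rad of play to the key. Two pairs of sticky pins pinch the blade's edges when about 21 and 27 mm of it are in: each yields to a straight push of 8 to 18 N, or less with 1 mm of jiggling along the keyway. It turns only with the key within 2 mm of home
- key: the key as a body; origin on its axis at the underside of the collar, axes as key_grip
- cap: the burner cap as a body; origin at the centre of its spigot's underside
- grate: the loose cast-iron pan support, 220 x 220 x 45 mm, black, lying to the left of the hob; origin at the centre of its underside; a bystander, leave it
- screwdriver: a screwdriver lying on the counter between the shut-off box and the tool block; a bystander, leave it
- nut: a loose brass ring nut, 30 mm across, 11 mm high, in front of the robot; a bystander, leave it
- union: a loose steel ring nut, 38 mm across, 16 mm high, in front of the robot; a bystander, leave it
- bowl: a shallow red plastic bowl, 110 mm across, 45 mm high, beside the tool block; a bystander, leave it
- leak_spray: a white plastic bottle, 56 mm across, 150 mm tall, behind the tool block; a bystander, leave it
- spanner: a wrench lying on the right; a bystander, leave it
- mug: a white mug, 80 mm across, 85 mm tall, on the right; a bystander, leave it
There are look-alikes about, which are no part of the job. Of the things that look like the cap, take the one that is farthest to the robot's left at the start.

How it is judged:
On the way, in this order (a step that is already met when the one before it is completed fails the run):
1. the cap is seated on the front burner and let go (horizontal distance between cap_center and burner_seat below 0.004 m and z of cap_center in the frame of burner_seat between 0.002 and 0.0075 m and angle between cap_center's own z axis and vertical below 0.08 rad and contact force between cap and the fingers below 0.1 N), for 0.3 s.
2. the key is pushed fully home in the lock, not yet turned (horizontal distance between key_grip and lock_face below 0.006 m and z of key_grip in the frame of lock_face below 0.028 m and angle between key_grip's own z axis and vertical below 0.15 rad and value of joint lock below 0.4 rad), for 0.1 s.
3. the key is turned to the stop and held there in the fingers (horizontal distance between key_grip and lock_face below 0.006 m and z of key_grip in the frame of lock_face below 0.028 m and angle between key_grip's own z axis and vertical below 0.15 rad and value of joint lock above 1.3 rad and contact force between key and the fingers above 2 N), for 0.5 s.
At the end, for the whole second after the job is handed in: Cap flat on the front burner (4 mm off centre, 0.08 rad tilt at most), not touched; key home in the lock (within 3 mm of fully down, 6 mm of the axis, 0.15 rad of upright), gripped by the fingers (over 2 N) and the lock held beyond 1.3 of its 1.5 rad throughout the last second (all of step 1 and all of step 3); the arm keeps its last pose, push and grip.
It fails at once if one of the other loose things on the counter is moved by more than 40 mm (distance of any of grate, screwdriver, nut, union, bowl, leak_spray, spanner, mug from where it was at the start of the episode above 0.04 m).
It also fails if it takes over 67 s, if anything falls off the work surface, if the arm or the gripper's body presses on something with over 40 N, if the wrist force passes 120 N, or if a joint passes its speed limit or range.

## Working session

There is one attempt and no reset: what is moved stays moved. The work goes in short steps, each a Python script; the robot and the scene stay as the last script left them, time stands still between calls to the robot, and variables do not carry over. Pictures are saved under pics/ and viewed, and the job is handed in when it is done.

```bash
ls; mkdir -p pics; python3 - <<'E'
from station import arm,snapshot,camera_info
import cv2
for n in("side","top"):
    cv2.imwrite(f"pics/{n}0.png",snapshot(n)); print(n,camera_info(n))
print(arm.read_time(),arm.read_eef_rot(),arm.read_opening())
E
```

```text
pics
side {'fx': 427.3252223942618, 'fy': 427.3252223942618, 'cx': 329.31988336224657, 'cy': 193.61051309742885, 'dist_coeffs': array([-0.09433816,  0.        ,  0.        ,  0.        ,  0.        ]), 'R': array([[ 0.96605708, -0.25799626,  0.01310158],
       [-0.14374585, -0.57900604, -0.80255164],
       [ 0.21464122,  0.7734274 , -0.59643877]]), 't': array([-0.41879442,  0.18221973,  1.55627309])}
top {'fx': 421.4333301563152, 'fy': 421.4333301563152, 'cx': 323.1819158661763, 'cy': 202.31783447148024, 'dist_coeffs': array([-0.02553535,  0.        ,  0.        ,  0.        ,  0.        ]), 'R': array([[ 0.01663944, -0.99971459, -0.01714234],
       [-0.98486143, -0.01342879, -0.17282253],
       [ 0.172543  ,  0.0197585 , -0.9848038 ]]), 't': array([0.08494516, 0.4546925 , 1.2084149 ])}
0.1 [ 0.0900226   0.70134074 -0.09169562  0.70114836] 1.001205238446026
```

View pics/side0.png

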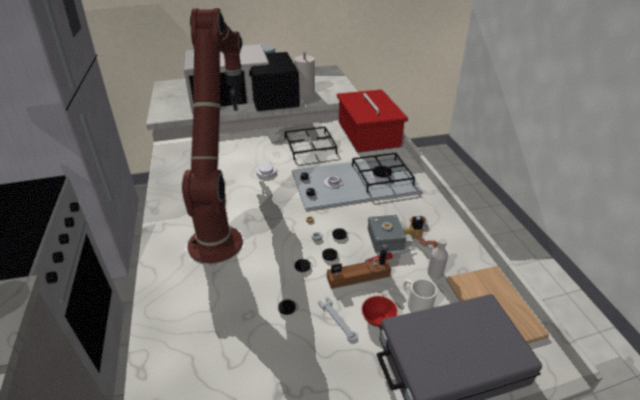

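View pics/top0.png

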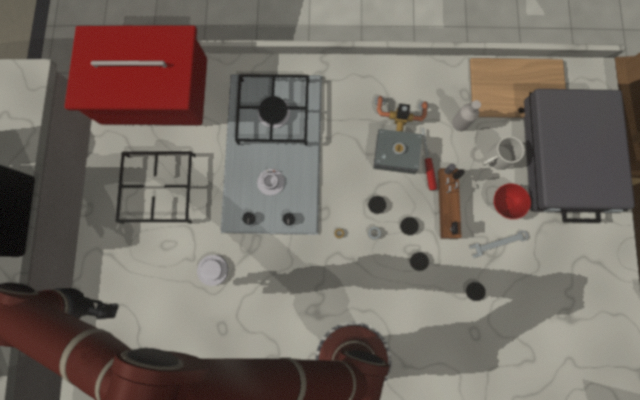

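```bash
cat > h.py <<'E'
from station import arm,snapshot,camera_info,ticket
import cv2,numpy as np
from scipy.spatial.transform import Rotation as Ro
def ray(n,px):
    c=camera_info(n);K=np.array([[c['fx'],0,c['cx']],[0,c['fy'],c['cy']],[0,0,1]])
    u=cv2.undistortPoints(np.array([[px]],float),K,np.array(c['dist_coeffs']))[0,0]
    R=np.array(c['R']);t=np.array(c['t']);o=-R.T@t;d=R.T@np.array([u[0],u[1],1]);return o,d
def at(n,px,z):
    o,d=ray(n,px);return o+d*(z-o[2])/d[2]
def proj(n,X):
    c=camera_info(n);K=np.array([[c['fx'],0,c['cx']],[0,c['fy'],c['cy']],[0,0,1]])
    R=np.array(c['R'])
    return cv2.projectPoints(np.atleast_2d(np.array(X,float)),cv2.Rodrigues(R)[0],np.array(c['t']),K,np.array(c['dist_coeffs']))[0][:,0]
def crop(img,x0,y0,w,h,s,name):
    cv2.imwrite(name,cv2.resize(img[y0:y0+h,x0:x0+w],None,fx=s,fy=s,interpolation=cv2.INTER_CUBIC))
E
python3 - <<'E'
from h import *
a=cv2.imread("pics/top0.png");b=cv2.imread("pics/side0.png")
crop(a,355,90,125,95*2-10,6 and 4,"pics/t_a.png") if 0 else None
crop(a,360,90,130,100,6,"pics/t_lock.png")
crop(a,360,160,130,100,6,"pics/t_key.png")
crop(a,220,140,130,100,6,"pics/t_hob.png")
crop(b,290,160,130,100,6,"pics/s_a.png")
crop(b,310,200,130,100,6,"pics/s_b.png")
E
```

```text
(no output)
```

View pics/t_lock.png

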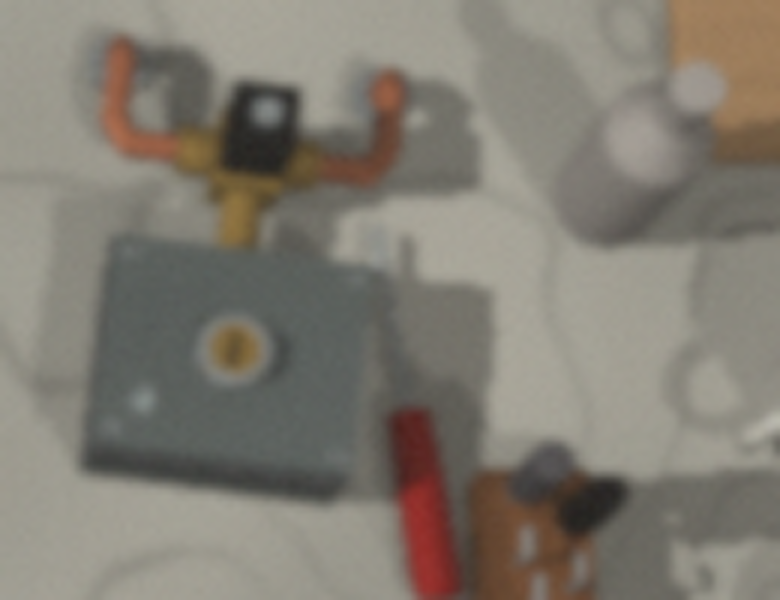

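View pics/t_key.png

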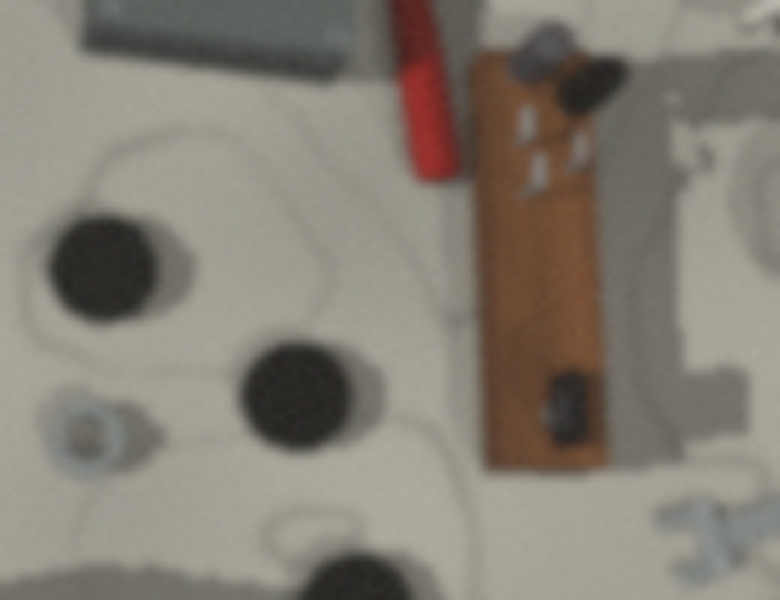

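View pics/t_hob.png

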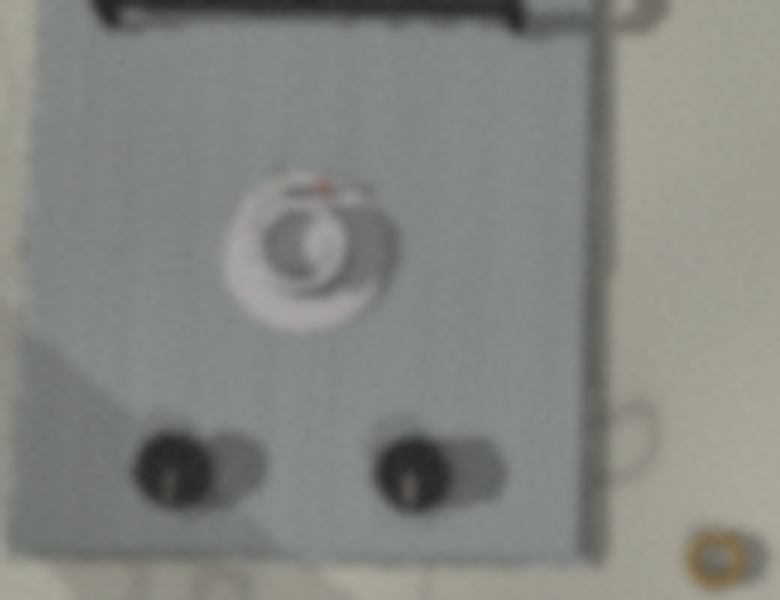

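View pics/s_a.png

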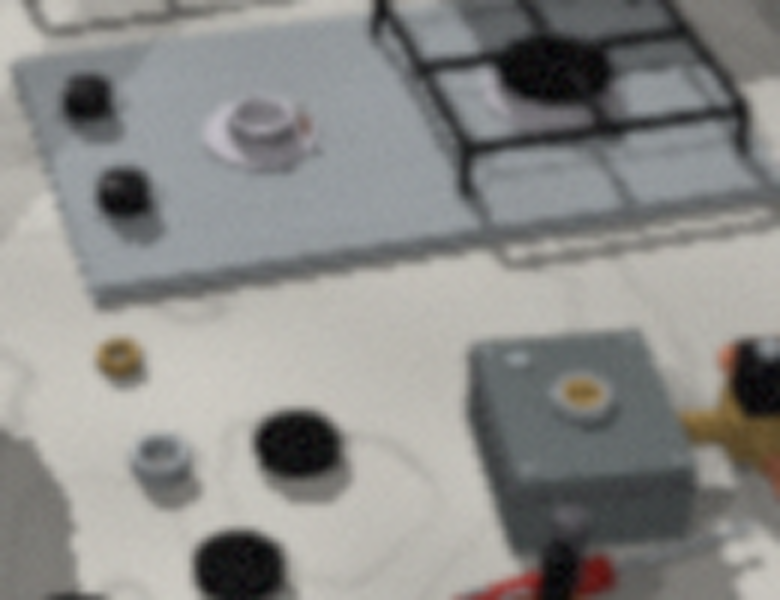

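View pics/s_b.png

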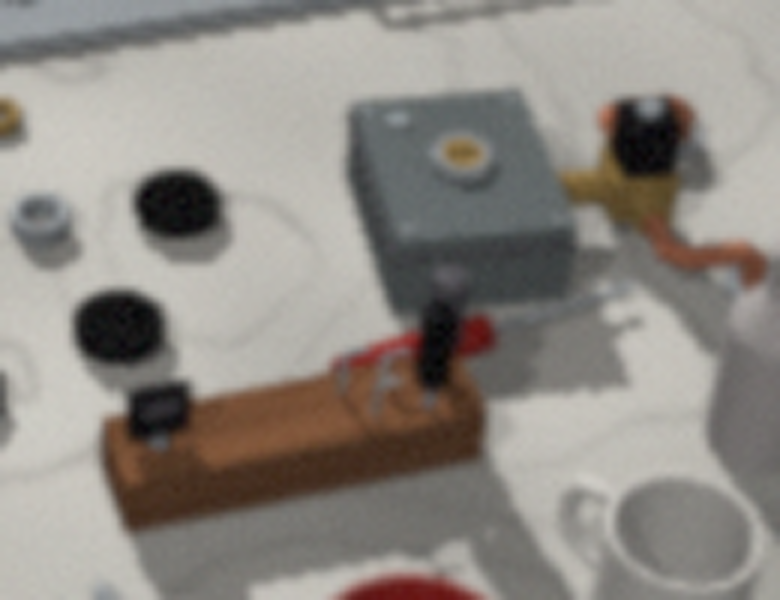

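```bash
cat > m1.py <<'E'
from h import *
for n in("side","top"):
    np.save(f"{n}_avg.npy",np.mean([snapshot(n).astype(float) for _ in range(6)],0))
E
python3 m1.py; cat > m2.py <<'E'
from h import *
from scipy.optimize import minimize,least_squares
I={n:np.load(f"{n}_avg.npy") for n in("side","top")}
def blob(n,px,thr,r=14,val=None):
    g=I[n].mean(2) if val is None else val
    x,y=px;s=4
    sub=cv2.resize(g[y-r:y+r+1,x-r:x+r+1],None,fx=s,fy=s,interpolation=cv2.INTER_CUBIC)
    m=(sub<thr).astype(np.uint8)
    k,lab,st,ce=cv2.connectedComponentsWithStats(m)
    c=sub.shape[0]//2
    i=lab[c,c]
    return (ce[i]+.5)/s-.5+[x-r,y-r], st[i][4]/s/s
def hullc(n,P):
    h=cv2.convexHull(proj(n,P).astype(np.float32));M=cv2.moments(h);return np.array([M['m10'],M['m01']])/M['m00'],M['m00']
th=np.linspace(0,2*np.pi,48,endpoint=False)
circ=lambda x,y,z,r:np.c_[x+r*np.cos(th),y+r*np.sin(th),0*th+z]
def solve(n,c,shape,x0):
    f=lambda p:hullc(n,shape(*p))[0]-c
    s=least_squares(f,x0,diff_step=1e-4);return s.x,hullc(n,shape(*s.x))[1]
disc=lambda x,y:np.vstack([circ(x,y,.006,.028),circ(x,y,.016,.028)])
if __name__=="__main__":
    for t,sd in (((377,204),(340,234)),((410,225),(330,255)),((419,261),(303,266)),((476,290),(288,307))):
        for n,px in(("top",t),("side",sd)):
            for thr in(60,75,90):
                c,A=blob(n,px,thr); x,Am=solve(n,c,disc,at(n,px,.016)[:2]); print(n,px,thr,c.round(2),round(A),x.round(4),round(Am))
    for n,px,z in(("top",(399.5,148),.068),("side",(387,226),.068),("top",(269,181),.032),("side",(333.5,180.5),.032)): print(n,at(n,px,z).round(4))
E
python3 m2.py
```

```text
top (377, 204) 60 [376.94 204.26] 209 [ 0.4547 -0.0703] 277
top (377, 204) 75 [377.   204.25] 236 [ 0.4548 -0.0705] 277
top (377, 204) 90 [377.12 204.21] 262 [ 0.4549 -0.0708] 277
side (340, 234) 60 [339.23 233.88] 111 [ 0.4525 -0.0717] 149
side (340, 234) 75 [339.25 233.92] 122 [ 0.4525 -0.0719] 149
side (340, 234) 90 [339.31 234.02] 133 [ 0.4525 -0.0725] 149
top (410, 225) 60 [409.16 225.56] 217 [ 0.3913 -0.1664] 286
top (410, 225) 75 [409.23 225.52] 243 [ 0.3914 -0.1666] 286
top (410, 225) 90 [409.35 225.52] 269 [ 0.3914 -0.1669] 286
side (330, 255) 60 [329.47 254.43] 131 [ 0.3893 -0.1671] 172
side (330, 255) 75 [329.54 254.49] 143 [ 0.3894 -0.1675] 172
side (330, 255) 90 [329.59 254.54] 154 [ 0.3895 -0.1678] 172
top (419, 261) 60 [419.   261.18] 242 [ 0.2859 -0.1935] 298
top (419, 261) 75 [418.99 261.22] 274 [ 0.2857 -0.1935] 298
top (419, 261) 90 [419.02 261.33] 308 [ 0.2854 -0.1936] 298
side (303, 266) 60 [301.87 265.23] 153 [ 0.284  -0.1946] 185
side (303, 266) 75 [301.89 265.28] 167 [ 0.284  -0.1948] 186
side (303, 266) 90 [301.85 265.33] 183 [ 0.2839 -0.195 ] 186
top (476, 290) 60 [475.23 290.67] 262 [ 0.2027 -0.356 ] 316
top (476, 290) 75 [475.16 290.47] 296 [ 0.2032 -0.3558] 316
top (476, 290) 90 [474.64 289.74] 355 [ 0.2053 -0.3544] 315
side (288, 307) 60 [286.97 306.75] 202 [ 0.2019 -0.357 ] 241
side (288, 307) 75 [287.06 306.73] 220 [ 0.2022 -0.3569] 241
side (288, 307) 90 [287.33 306.7 ] 244 [ 0.203  -0.3571] 241
top [ 0.6147 -0.1318  0.068 ]
side [ 0.6129 -0.1342  0.068 ]
top [0.5179 0.2566 0.032 ]
side [0.5156 0.2395 0.032 ]
```

```bash
cat > ov.py <<'E'
from h import *
from m2 import circ
import sys
def overlay(n,px,r,s,curves,name,img=None):
    img=np.load(f"{n}_avg.npy") if img is None else img
    x,y=px
    sub=np.clip(img[y-r:y+r+1,x-r:x+r+1],0,255).astype(np.uint8)
    b=cv2.resize(sub,None,fx=s,fy=s,interpolation=cv2.INTER_CUBIC)
    b=cv2.normalize(b,None,0,255,cv2.NORM_MINMAX);o=b.copy()
    for P,col in curves:
        q=(proj(n,P)-[x-r,y-r]+.5)*s-.5
        cv2.polylines(o,[np.round(q).astype(np.int32)],True,col,1)
    return np.hstack([b,o])
E
python3 - <<'E'
from ov import *
for nm,pt,z,rs,pt_px in(("seat",(0.518,0.248),.032,(.024,.0185),{"top":(271,181),"side":(333,181)}),("lock",(.614,-.133),.068,(.0195,),{"top":(399,148),"side":(387,226)})):
    ims=[]
    for n in("top","side"):
        print(nm,n,proj(n,[*pt,z]))
        ims.append(overlay(n,pt_px[n],18,8,[(circ(*pt,z,r),(0,0,255)) for r in rs],""))
    cv2.imwrite(f"pics/ov_{nm}.png",np.vstack(ims))
E
```

```text
seat top [[271.84637645 181.00121719]]
seat side [[333.51312234 179.32701178]]
lock top [[399.92445919 148.22352706]]
lock side [[387.16552865 225.73782643]]
```

View pics/ov_seat.png

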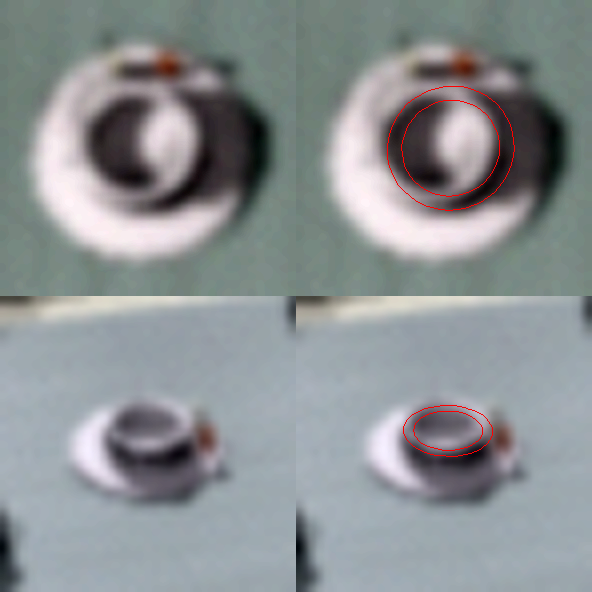

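View pics/ov_lock.png

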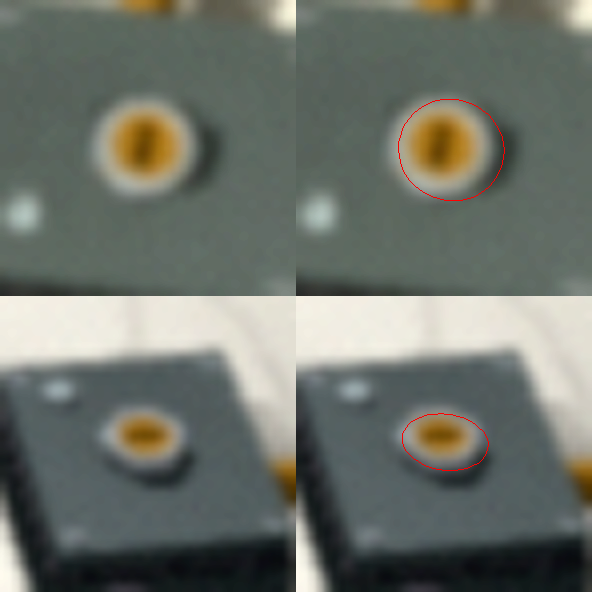

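```bash
cat > m3.py <<'E'
from ov import *
from m2 import I,solve,hullc
from scipy.ndimage import map_coordinates
def samp(n,P):
    q=proj(n,P);return map_coordinates(I[n].mean(2),[q[:,1],q[:,0]],order=3)
res={}
for n,x0 in(("top",(.521,.251)),("side",(.519,.249))):
    G=[]
    for dx in np.arange(-6,6.1,.5):
        for dy in np.arange(-6,6.1,.5):
            x,y=x0[0]+dx/1e3,x0[1]+dy/1e3
            v=np.concatenate([samp(n,circ(x,y,.032,r)) for r in(.0205,.0213,.022)])
            G.append((v.std(),v.mean(),x,y))
    G=np.array(G);G=G[G[:,1]>np.percentile(G[:,1],30)]
    b=G[np.argsort(G[:,0])[:8]];print(n,b.round(4)[:3],b[:,2:].mean(0));res[n]=b[:,2:].mean(0)
# brass
for n,px in(("top",(399,148)),("side",(387,226))):
    im=I[n];w=im[:,:,2]-im[:,:,0]
    x,y=px;r=9;s=4
    sub=cv2.resize(w[y-r:y+r+1,x-r:x+r+1],None,fx=s,fy=s,interpolation=cv2.INTER_CUBIC)
    for t in(30,50):
        m=(sub>t).astype(np.uint8);k,lab,st,ce=cv2.connectedComponentsWithStats(m)
        i=1+np.argmax(st[1:,4]);
        h=cv2.convexHull(np.argwhere(lab==i)[:,::-1].astype(np.float32));M=cv2.moments(h);c=np.array([M['m10'],M['m01']])/M['m00']
        c=(c+.5)/s-.5+[x-r,y-r];A=M['m00']/16
        X=at(n,c,.068);print("brass",n,t,c.round(2),X.round(4),"area vs 39mm",A,hullc(n,circ(X[0],X[1],.068,.0195))[1])
        res["L"+n]=X[:2]
for nm,z,rs,pt_px in(("seat",.032,(.024,.0185),{"top":(271,181),"side":(333,181)}),("lock",.068,(.0195,.0135),{"top":(399,148),"side":(387,226)})):
    ims=[]
    for n in("top","side"):
        pt=res[n if nm=="seat" else "L"+n]
        ims.append(overlay(n,pt_px[n],18,8,[(circ(*pt,z,r),(0,0,255)) for r in rs],""))
    cv2.imwrite(f"pics/ov2_{nm}.png",np.vstack(ims))
E
python3 m3.py
```

```text
top [[  5.1214 138.558    0.521    0.2545]
 [  5.1984 138.8825   0.5205   0.2545]
 [  5.2367 140.1142   0.521    0.255 ]] [0.5209375 0.2544375]Traceback (most recent call last):
  File "m3.py", line 12, in <module>
    v=np.concatenate([samp(n,circ(x,y,.032,r)) for r in(.0205,.0213,.022)])
                      ~~~~^^^^^^^^^^^^^^^^^^^^
  File "m3.py", line 5, in samp
    q=proj(n,P);return map_coordinates(I[n].mean(2),[q[:,1],q[:,0]],order=3)
  File "h.py", line 11, in proj
    c=camera_info(n);K=np.array([[c['fx'],0,c['cx']],[0,c['fy'],c['cy']],[0,0,1]])
ValueError: time passes only in moves, steps and waits
```

```bash
python3 - <<'E'
import cv2,numpy as np
cv2.imwrite("pics/ov2.png",cv2.resize(np.hstack([cv2.imread("pics/ov2_seat.png"),cv2.imread("pics/ov2_lock.png")]),(800,400)))
E
```

```text
[ WARN:0@0.018] global loadsave.cpp:275 findDecoder imread_('pics/ov2_seat.png'): can't open/read file: check file path/integrity
[ WARN:0@0.018] global loadsave.cpp:275 findDecoder imread_('pics/ov2_lock.png'): can't open/read file: check file path/integrity
Traceback (most recent call last):
cv2.error: OpenCV(4.12.0) :-1: error: (-5:Bad argument) in function 'resize'
> Overload resolution failed:
>  - src data type = object is not supported
>  - Expected Ptr<cv::UMat> for argument 'src'
```

```bash
sed -i 's/^from scipy.spatial.*/&\nimport functools\nfrom station import camera_info as _ci\ncamera_info=functools.lru_cache(None)(_ci)/' h.py; python3 m3.py
```

```text
top [[  5.1214 138.558    0.521    0.2545]
 [  5.1984 138.8825   0.5205   0.2545]
 [  5.2367 140.1142   0.521    0.255 ]] [0.5209375 0.2544375]
side [[ 10.6673 147.9129   0.519    0.255 ]
 [ 10.7176 148.5929   0.5185   0.255 ]
 [ 10.7183 147.1174   0.5195   0.255 ]] [0.519     0.2548125]
brass top 30 [398.79 147.66] [ 0.6157 -0.1297  0.068 ] area vs 39mm 51.96875 131.08587964368053
brass top 50 [398.85 147.64] [ 0.6157 -0.1298  0.068 ] area vs 39mm 30.75 131.08380981953815
brass side 30 [386.68 224.97] [ 0.6138 -0.1286  0.068 ] area vs 39mm 22.46875 58.81759760668501
brass side 50 [386.6  224.96] [ 0.6135 -0.1284  0.068 ] area vs 39mm 13.0625 58.813917378662154
```

View pics/ov2_seat.png

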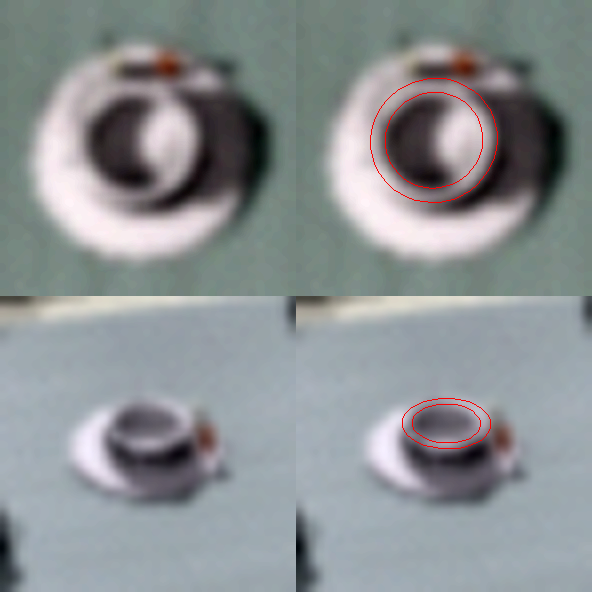

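View pics/ov2_lock.png

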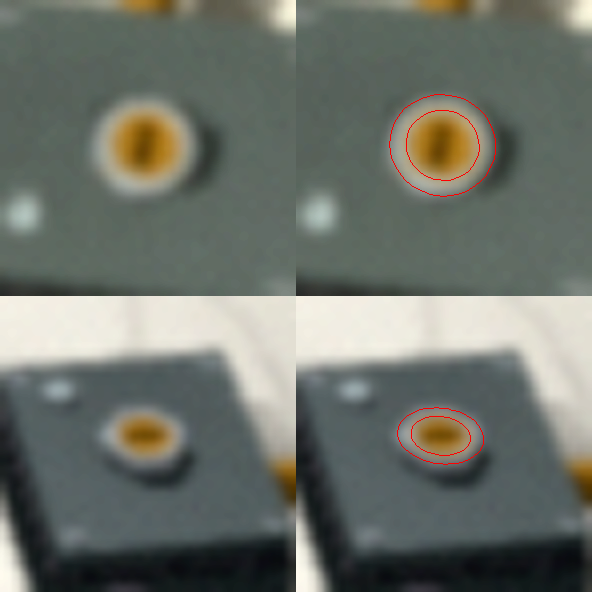

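```bash
cat > m4.py <<'E'
from ov import *
from m2 import I,solve,hullc,blob
import itertools
def box(cx,cy,cz,yaw,sx,sy,sz):
    c,s=np.cos(yaw),np.sin(yaw)
    P=np.array(list(itertools.product((-1,1),(-1,1),(-1,1))))*[sx/2,sy/2,sz/2]
    return P@np.array([[c,s,0],[-s,c,0],[0,0,1]])+[cx,cy,cz]
# key blob
best={}
for n,px in(("top",(455,228)),("side",(337,268))):
    for thr in(70,85):
        c,A=blob(n,px,thr,r=10)
        f=lambda x,y:box(x,y,.065,0.03,.036,.010,.034)
        x,Am=solve(n,c,f,at(n,px,.065)[:2]);print(n,thr,c.round(2),A,x.round(4),Am)
    best[n]=x
# brown mask, block edges
mr=[]
for n,px in(("top",(450,200)),("side",(360,273))):
    im=I[n];w=im[:,:,2]-im[:,:,0];b=im.mean(2)
    m=((w>35)).astype(np.uint8)
    ims=overlay(n,px,40,7,[(box(*best[n],.065,.03,.036,.010,.034),(0,0,255))],"")
    cv2.imwrite(f"pics/key_{n}.png",ims[:,:567])
E
python3 m4.py
```

```text
top 70 [454.77 227.44] 128.625 [ 0.381  -0.2868] 92.29306544200517
top 85 [452.3  227.47] 308.875 [ 0.3808 -0.2797] 91.43317183270119
side 70 [337.05 271.27] 146.4375 [ 0.3782 -0.2998] 110.7853236803785
side 85 [337.24 271.69] 237.25 [ 0.3783 -0.3017] 110.95821846881881
```

View pics/key_top.png

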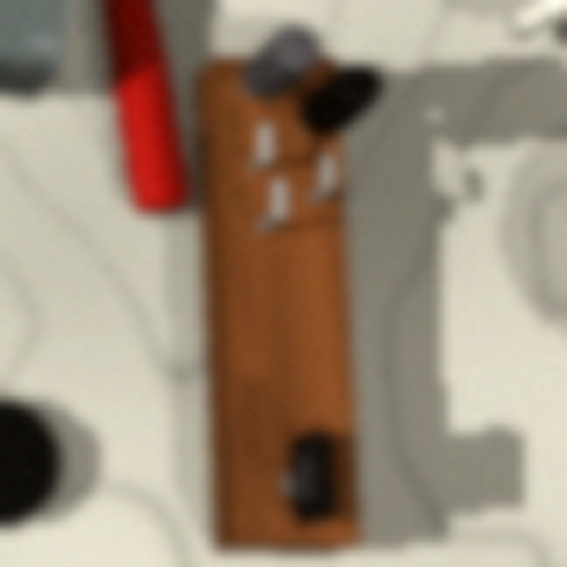

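View pics/key_side.png

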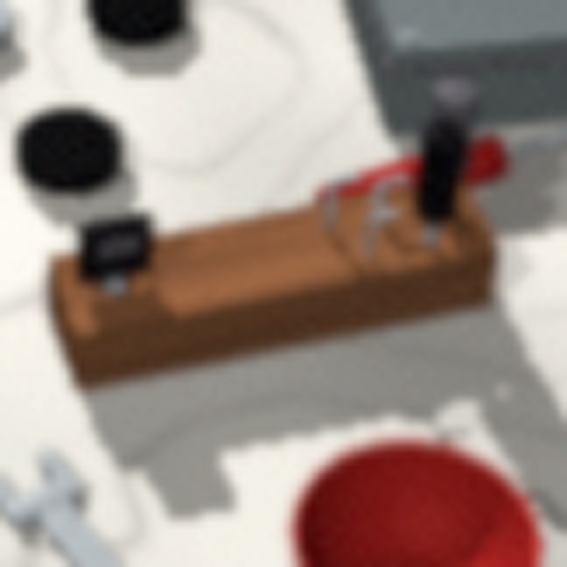

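```bash
cat > m5.py <<'E'
from m4 import *
print('---')
cut=lambda n,q,px,r,s:(np.array(q)+.5)/s-.5+np.array(px)-r
for nm,q in(("R",[(349,215),(358,535)]),):
    P=[at("top",cut("top",a,(450,200),40,7),.04) for a in q];d=P[0]-P[1];print(nm,np.round(P,4),"yaw",np.arctan2(d[1],d[0]))
for nm,q in(("near bottom edge side",[(85,383),(490,302)]),):
    P=[at("side",cut("side",a,(360,273),40,7),.0) for a in q];d=P[1]-P[0];print(nm,np.round(P,4),"yaw",np.arctan2(d[1],d[0]),np.linalg.norm(d))
# right edge subpixel fit in top: red-minus-blue half crossing per row
im=I["top"];w=im[:,:,2]-im[:,:,0];pts=[]
for y in range(195,236):
    row=w[y,440:475];xs=np.where(row>45)[0]
    i=xs.max();t=(row[i]-45)/(row[i]-row[i+1]);pts.append(at("top",(440+i+t,y),.04))
    if y<196 or y>234: print(y,440+i+t)
pts=np.array(pts);k=np.polyfit(pts[:,0],pts[:,1],1);print("yaw R",np.arctan(k[0]))
Y=np.arctan(k[0])
pts=[]
for y in range(195,236):
    row=w[y,425:465];xs=np.where(row>45)[0]
    i=xs.min();t=(row[i]-45)/(row[i]-row[i-1]);pts.append(at("top",(425+i-t,y),.0))
pts=np.array(pts);k=np.polyfit(pts[:,0],pts[:,1],1);print("yaw L(bottom)",np.arctan(k[0]))
for n,px in(("top",(455,227)),("side",(337,268))):
    for thr in(55,70,):
        c,A=blob(n,px,thr,r=10,val=I[n][:,:,2])
        f=lambda x,y:box(x,y,.065,Y,.036,.010,.034)
        x,Am=solve(n,c,f,at(n,px,.065)[:2]);print(n,thr,c.round(2),A,x.round(4),Am)
    best[n]=x
g=[best["top"],best["side"]];m=np.mean(g,0);print(m)
ims=[overlay(n,px,14,10,[(cv2.convexHull(box(*m,.065,Y,.036,.010,.034).astype(np.float32)[:, :2]) if 0 else np.array([box(*m,.065,Y,.036,.010,.034)[i] for i in(0,1,3,2,0,4,5,7,6,4,5,1,3,7,6,2)]),(0,0,255))],"") for n,px in(("top",(455,227)),("side",(337,268)))]
cv2.imwrite("pics/key_ov.png",np.vstack(ims))
E
python3 m5.py|sed -n '/---/,$p'
```

```text
---
R [[ 0.4952 -0.3123  0.04  ]
 [ 0.3592 -0.3107  0.04  ]] yaw -0.011096529336858153
near bottom edge side [[ 0.3599 -0.306   0.    ]
 [ 0.5633 -0.3058  0.    ]] yaw 0.0007898366220343672 0.20331497071745477
195 458.1145833333333
235 460.11578947368423
yaw R -0.25331400664719167
yaw L(bottom) 0.022525989748341368
top 55 [454.77 227.62] 41.9375 [ 0.3805 -0.2868] 89.23258925881237
top 70 [454.59 227.65] 75.125 [ 0.3804 -0.2863] 89.17132860026322
side 55 [335.92 268.28] 72.1875 [ 0.3782 -0.2863] 107.50230486830696
side 70 [335.95 268.35] 84.0 [ 0.3782 -0.2866] 107.53552390588447
[ 0.37927878 -0.28645275]
```

View pics/key_ov.png

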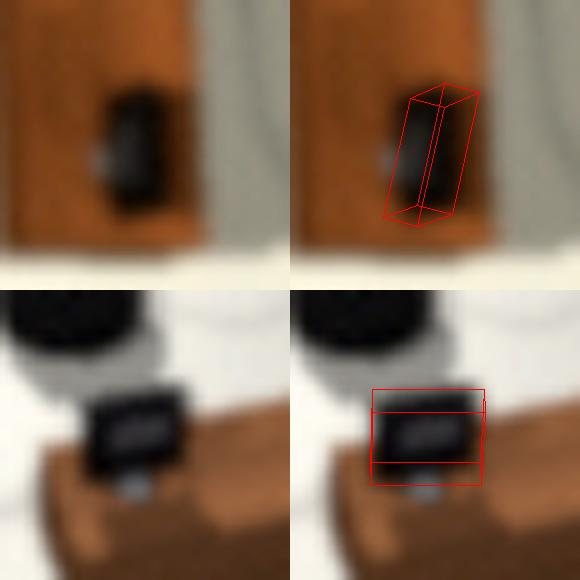

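```bash
sed -i 's/^pts=np.array(pts);k=np.polyfit(pts\[:,0\],pts\[:,1\],1);print("yaw R.*/from scipy.stats import theilslopes\npts=np.array(pts);k=[theilslopes(pts[:,1],pts[:,0])[0]];print("yaw R",k,pts[::6].round(4))/' m5.py; sed -i 's/^Y=.*/Y=0.005/' m5.py
python3 m5.py|sed -n '/---/,$p'
```

```text
---
R [[ 0.4952 -0.3123  0.04  ]
 [ 0.3592 -0.3107  0.04  ]] yaw -0.011096529336858153
near bottom edge side [[ 0.3599 -0.306   0.    ]
 [ 0.5633 -0.3058  0.    ]] yaw 0.0007898366220343672 0.20331497071745477
195 458.1145833333333
235 460.11578947368423
yaw R [np.float64(-0.013293796182267455)] [[ 0.4809 -0.3078  0.04  ]
 [ 0.4628 -0.308   0.04  ]
 [ 0.4448 -0.3084  0.04  ]
 [ 0.427  -0.3086  0.04  ]
 [ 0.4092 -0.309   0.04  ]
 [ 0.391  -0.2794  0.04  ]
 [ 0.3734 -0.2784  0.04  ]]
yaw L(bottom) 0.022525989748341368
top 55 [454.77 227.62] 41.9375 [ 0.3805 -0.2868] 92.17498615873046
top 70 [454.59 227.65] 75.125 [ 0.3804 -0.2863] 92.113577344222
side 55 [335.92 268.28] 72.1875 [ 0.3783 -0.2863] 109.6327501963824
side 70 [335.95 268.35] 84.0 [ 0.3782 -0.2867] 109.66448448225856
[ 0.37930592 -0.28647088]
```

View pics/key_ov.png

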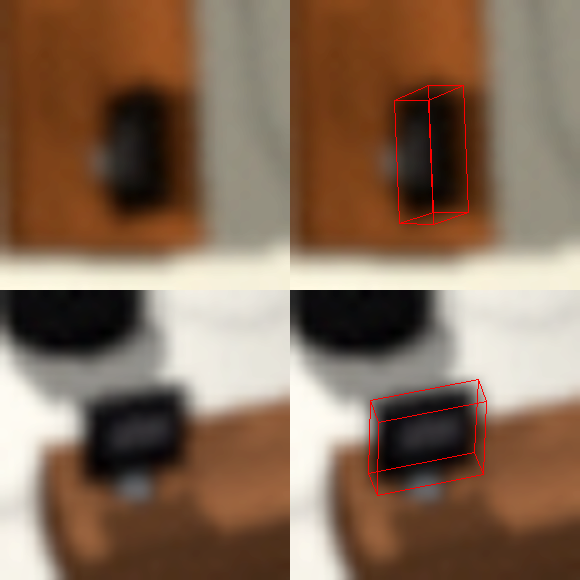

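```bash
python3 - <<'E'
from h import *
b=cv2.imread("pics/top0.png")
T=np.load("top_avg.npy");S=np.load("side_avg.npy")
for n,I,px,r in(("top",T,(398,150),28),("side",S,(388,230),28)):
    x,y=px;sub=I[y-r:y+r+1,x-r:x+r+1]
    o=cv2.resize(np.clip(sub*1.3,0,255).astype(np.uint8),None,fx=14,fy=14,interpolation=cv2.INTER_CUBIC)
    cv2.imwrite(f"pics/lid_{n}.png",cv2.resize(o,(570,570)))
E
```

```text
(no output)
```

View pics/lid_top.png

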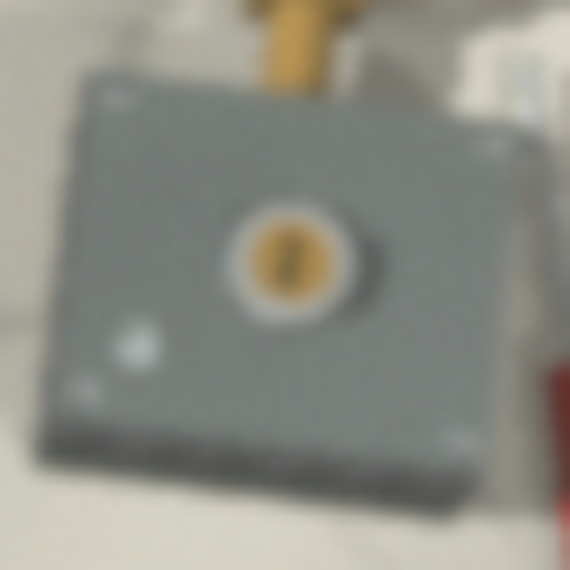

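View pics/lid_side.png

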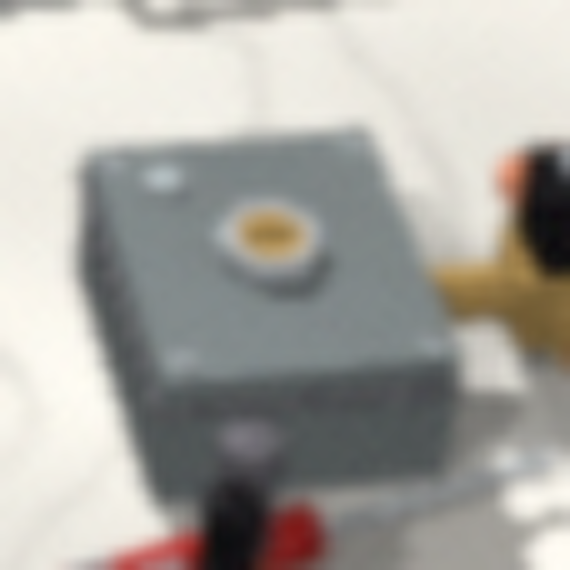

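```bash
python3 - <<'E'
from h import *
def f(n,c,q):
    return at(n,(np.array(q)+.5)/10-.5+np.array(c)-28,.0605)
P=[f("top",(398,150),q) for q in((118,95),(493,147),(460,437),(85,388))]
d=P[0]-P[1];e=P[3]-P[2];print("y-edges yaw",np.arctan2(-d[0],d[1]),np.arctan2(-e[0],e[1]))
d=P[0]-P[3];e=P[1]-P[2];print("x-edges yaw",np.arctan2(d[1],d[0]),np.arctan2(e[1],e[0]))
print(np.mean(P,0))
q=[f("side",(388,230),q) for q in((182,358),(432,343),(115,155),(352,137))]
d=q[1]-q[0];print("side",np.arctan2(d[1],d[0]));d=q[3]-q[2];print(np.arctan2(d[1],d[0]))
d=q[2]-q[0];print(np.arctan2(-d[0],d[1]))
print(arm.read_time(), Ro.from_quat(arm.read_eef_rot()).as_matrix().round(2))
def ori(a): return Ro.from_matrix(np.array([[0,np.cos(a),np.sin(a)],[0,np.sin(a),-np.cos(a)],[-1,0,0]])).as_quat()
for nm,p,al in(("cap",(.4537,-.0712,.074),(0,1.57,-1.57)),("seat",(.52,.2545,.1),(1.57,-1.57)),("key",(.3793,-.2865,.119),(1.59,-1.55)),("lock",(.6147,-.129,.147),(1.45,-1.69,-.12,3.02)),):
    for a in al:
        j=arm.ik(p,ori(a));print(nm,a,None if j is None else np.round(j,2))
E
```

```text
y-edges yaw -0.13263718050009587 -0.12198065120222372
x-edges yaw -0.11478778190670492 -0.1316343802137954
[ 0.61660078 -0.12983891  0.0605    ]
side -0.16360275756881384
-0.13092956927899352
-0.12716571722564685
0.7 [[-0.    0.25  0.97]
 [-0.    0.97 -0.25]
 [-1.   -0.   -0.  ]]
cap 0 [ 0.08  0.73  0.04  2.16 -0.11  0.26  0.22]
cap 1.57 [ 0.18  0.73 -0.11  2.16  0.28  0.27  1.4 ]
cap -1.57 [ 0.01  0.73  0.14  2.16 -0.36  0.27 -1.1 ]
seat 1.57 [-0.45  0.77 -0.06  1.82  0.08  0.56  1.  ]
seat -1.57 [-0.82  0.84  0.55  1.83 -0.68  0.67 -1.44]
key 1.59 [ 0.7   0.65 -0.14  2.1   0.21  0.41  1.98]
key -1.55 [ 0.15  0.76  0.7   2.11 -0.9   0.6  -0.04]
lock 1.45 [ 0.14  0.76  0.05  1.65 -0.05  0.74  1.66]
lock -1.69 [-0.19  0.85  0.65  1.66 -0.65  0.86 -0.96]
lock -0.12 [-0.04  0.79  0.37  1.66 -0.37  0.77  0.38]
lock 3.02 [-0.39  1.05  1.13  1.67 -1.04  1.14 -2.22]
```

```bash
cat >> h.py <<'E'
def ori(a): return Ro.from_matrix(np.array([[0,np.cos(a),np.sin(a)],[0,np.sin(a),-np.cos(a)],[-1,0,0]])).as_quat()
def st(tag=""):
    q=Ro.from_quat(arm.read_eef_rot()).as_matrix();print(tag,"t",round(arm.read_time(),2),"p",np.round(arm.read_tool_pos(),4),"a",round(float(np.arctan2(q[1,1],q[0,1])),3),"F",np.round(arm.read_ft_force(),1),"M",np.round(arm.read_wrist_torque(),2),"o",round(arm.read_opening(),3))
E
python3 - <<'E'
from h import *
x,y=.4537,-.0712
st()
arm.move_gripper(0.78,20); st("g")
arm.movep((x,y,.16),ori(0)); st("above")
arm.line_to((x,y,.085),velocity=.15); st()
arm.line_to((x,y,.075),velocity=.05); st()
E
```

```text
t 0.7 p [0.1657 0.6285 0.3039] a 1.313 F [ 1.  -0.9  0.3] M [-0.    0.03 -0.02] o 1.004
g t 1.03 p [0.1657 0.6285 0.3039] a 1.313 F [0.  0.4 0.6] M [ 0.04  0.02 -0.01] o 0.777
above t 3.75 p [ 0.4542 -0.0703  0.16  ] a 0.002 F [-0.6 -0.4  0.3] M [0.02 0.04 0.02] o 0.782
 t 4.4 p [ 0.454  -0.0712  0.0852] a 0.0 F [0.6 0.4 1.1] M [-0.01 -0.    0.01] o 0.78
 t 4.75 p [ 0.4537 -0.0711  0.075 ] a 0.0 F [-0.3 -0.1 -0. ] M [ 0.02  0.02 -0.02] o 0.781
```

```bash
python3 - <<'E'
from h import *
s=snapshot("side");
crop(s,290,190,100,75,8,"pics/c1.png")
E
```

```text
(no output)
```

View pics/c1.png

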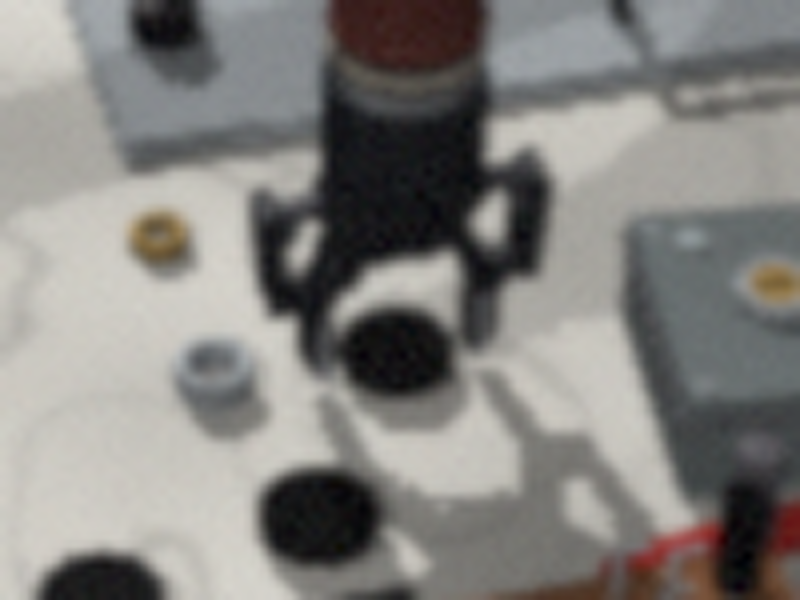

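```bash
python3 - <<'E'
from h import *
x,y=.4537,-.0712
arm.move_gripper(0.4,20); st("grip x")
arm.move_gripper(0.78); st("open")
arm.line_to((x,y,.1),velocity=.15)
arm.line_to((x,y,.101),velocity=.02,ori=ori(1.5708)); st("rot")
arm.line_to((x,y,.074),velocity=.1); st("down")
E
```

```text
grip x t 5.06 p [ 0.4539 -0.0712  0.0755] a -0.0 F [ 0.1 -0.3  4.6] M [ 0.05  0.1  -0.05] o 0.641
open t 5.33 p [ 0.4537 -0.0712  0.0749] a 0.0 F [-0.1  0.1  0.3] M [ 0.03  0.01 -0.04] o 0.778
rot t 7.37 p [ 0.4537 -0.0712  0.1009] a 1.57 F [0.6 0.5 0.7] M [-0.03 -0.03 -0.01] o 0.783
down t 7.78 p [ 0.4535 -0.0711  0.0738] a 1.571 F [-0.  -0.5 -0.3] M [-0.01 -0.    0.01] o 0.774
```

```bash
python3 - <<'E'
from h import *
x,y=.4537,-.0712
arm.line_to((x,y,.0755),velocity=.05)
arm.move_gripper(0.4,40); st("grip y")
arm.line_to((x,y,.12),velocity=.1); st("lift")
s=snapshot("side");crop(s,290,160,100,75,8,"pics/c2.png")
E
```

```text
grip y t 8.32 p [ 0.4539 -0.0711  0.0765] a 1.571 F [-0.6  0.1  8.7] M [0.05 0.23 0.03] o 0.63
lift t 8.91 p [ 0.4535 -0.0713  0.1199] a 1.571 F [-0.2 -0.  -2. ] M [ 0.03  0.02 -0.  ] o 0.628
```

View pics/c2.png

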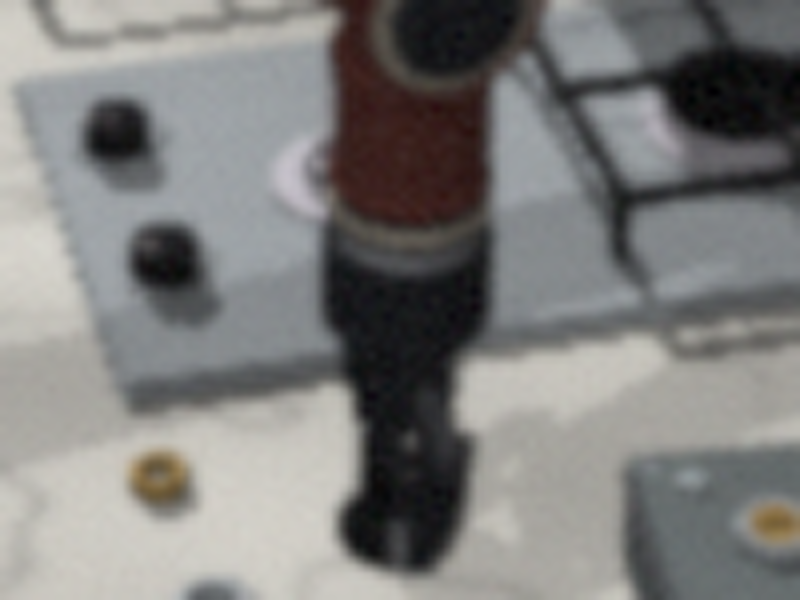

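```bash
python3 - <<'E'
from h import *
x,y=.520,.2545
arm.movep((x,y,.15),ori(1.5708)); 
arm.line_to((x,y,.112),velocity=.1); arm.pause(.15);st("hover")
F0=arm.read_ft_force()[2]
for z in (.110,.1085,.107,.1055,.104):
    arm.line_to((x,y,z),velocity=.03); st("d")
    if arm.read_ft_force()[2]-F0>5: break
E
```

```text
hover t 10.9 p [0.5206 0.2546 0.1127] a 1.57 F [-0.7  0.2 -1. ] M [-0.01 -0.   -0.  ] o 0.629
d t 11.15 p [0.52   0.2545 0.1102] a 1.571 F [-0.3  0.2 -1. ] M [-0.03  0.02 -0.02] o 0.626
d t 11.4 p [0.5199 0.2545 0.1084] a 1.571 F [-0.6  0.1 -1.4] M [0.04 0.05 0.01] o 0.625
d t 11.65 p [0.52   0.2546 0.1069] a 1.571 F [ 0.2  0.6 -1.6] M [-0.04 -0.    0.03] o 0.632
d t 11.9 p [0.5202 0.255  0.1055] a 1.571 F [ 0.5  1.6 -1.8] M [ 0.26 -0.14  0.01] o 0.625
d t 12.15 p [0.5202 0.2551 0.104 ] a 1.571 F [ 0.9  1.2 -1.7] M [ 0.48 -0.17  0.01] o 0.622
```

```bash
python3 - <<'E'
from h import *
x,y=.5203,.2553
for z in (.1035,.1025,.1017):
    arm.line_to((x,y,z),velocity=.03); st("d")
    if arm.read_ft_force()[2]>4: break
s=snapshot("side");crop(s,290,140,100,75,8,"pics/c3.png")
s=snapshot("top");crop(s,220,140,100,75,8,"pics/c3t.png")
E
```

```text
d t 12.4 p [0.5202 0.2553 0.1034] a 1.571 F [ 0.2  2.6 -1. ] M [ 0.29 -0.08  0.03] o 0.627
d t 12.65 p [0.5203 0.2553 0.1027] a 1.571 F [1.2 1.  1.1] M [ 0.23  0.03 -0.02] o 0.628
d t 12.9 p [0.5203 0.2553 0.1026] a 1.571 F [-2.6  0.9  6.6] M [ 0.06  0.31 -0.03] o 0.629
```

View pics/c3.png

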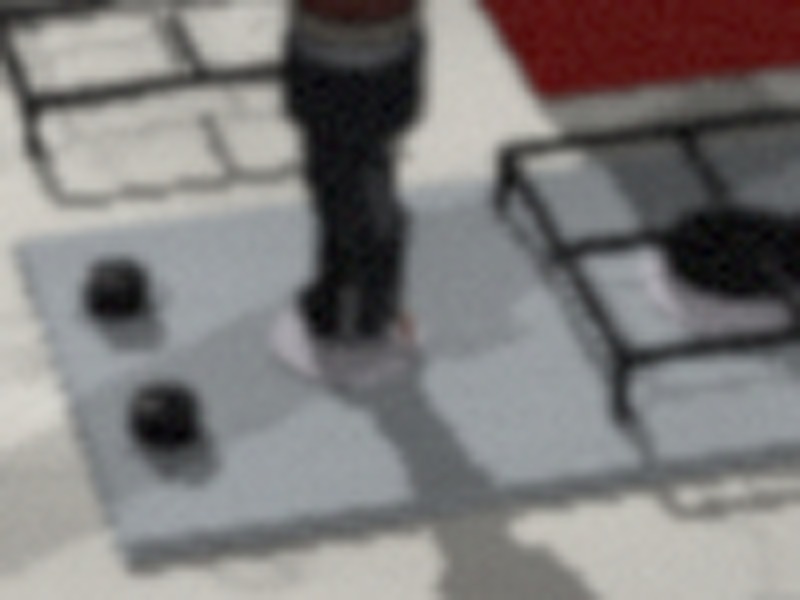

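```bash
python3 - <<'E'
from h import *
x,y=.5203,.2553
arm.line_to((x,y,.1025),velocity=.03)
arm.move_gripper(0.80); st("rel")
arm.line_to((x,y,.15),velocity=.12)
arm.move_gripper(0.42)
kx,ky=.3793+.0,-.2865
arm.movep((kx,ky,.2),ori(1.589)); st("key")
I=snapshot("side");crop(I,290,140,100,75,8,"pics/c4.png")
I=snapshot("top");crop(I,220,140,100,75,8,"pics/c4t.png")
E
```

```text
rel t 13.54 p [0.5202 0.2547 0.1021] a 1.57 F [ 1.  -0.   0.7] M [-0.01  0.04  0.01] o 0.802
key t 16.52 p [ 0.3802 -0.2856  0.2   ] a 1.591 F [-0.4  1.   0.7] M [ 0.01  0.01 -0.02] o 0.419
```

View pics/c4.png

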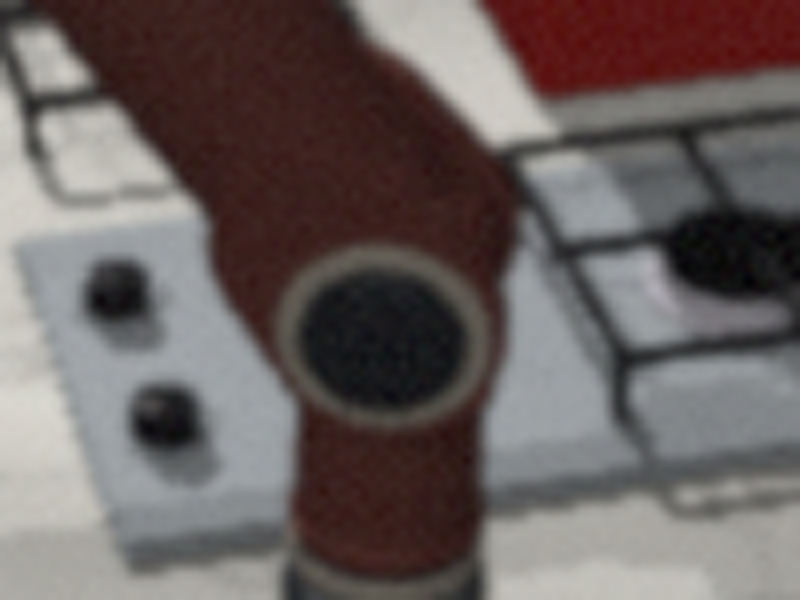

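View pics/c4t.png

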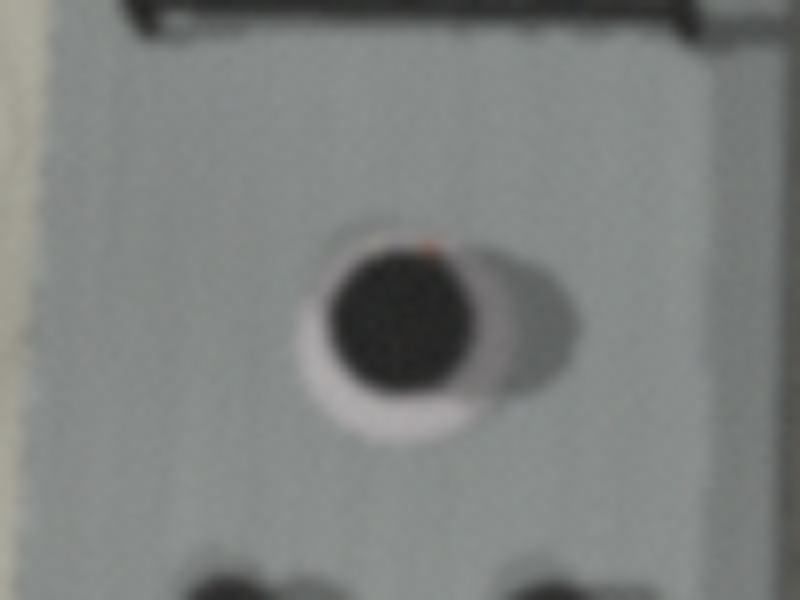

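```bash
python3 - <<'E'
import m2
from m2 import *
# use recorded crop's full picture: take one now (arm unchanged)
im=np.mean([snapshot("top").astype(float) for _ in range(2)],0); m2.I["top"]=im
sd=lambda z0:(lambda x,y:np.vstack([circ(x,y,z0,.028),circ(x,y,z0+.01,.028)]))
for thr in(60,75):
    c,A=blob("top",(270,180),thr)
    for z0 in(.032,.035): print(c,A,z0,solve("top",c,sd(z0),(.52,.255)))
im=np.clip(im,0,255).astype(np.uint8); crop(im,400,170,100,75,8,"pics/k0.png")
st()
E
```

```text
[269.91024034 179.75696697] 211.9375 0.032 (array([0.5206201 , 0.25319566]), 280.6390711083077)
[269.91024034 179.75696697] 211.9375 0.035 (array([0.51993221, 0.25274275]), 282.00981824542396)
[270.02176781 179.73014512] 236.875 0.032 (array([0.52070685, 0.2528625 ]), 280.62969780061394)
[270.02176781 179.73014512] 236.875 0.035 (array([0.52001874, 0.25241038]), 282.0003927324433)
 t 16.73 p [ 0.3798 -0.2859  0.1999] a 1.591 F [ 0.4 -0.3  0.1] M [-0.02  0.04 -0.01] o 0.42
```

View pics/k0.png

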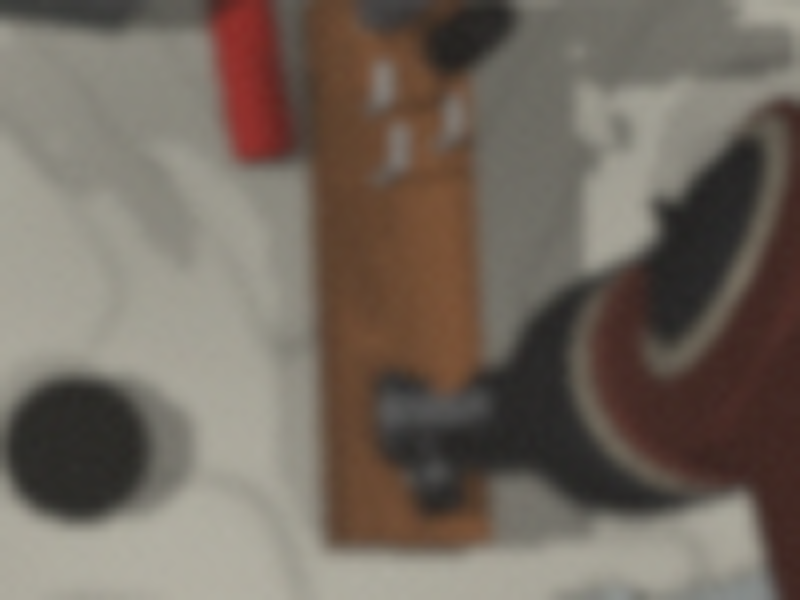

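```bash
python3 - <<'E'
from h import *
kx,ky=.3798,-.2855
arm.line_to((kx,ky,.135),velocity=.15,ori=ori(1.589)); st()
arm.line_to((kx,ky,.1245),velocity=.05); st("down")
arm.move_gripper(0.0,60); st("grip")
arm.pause(.2); st("grip")
I=snapshot("side");crop(I,290,220,100,75,8,"pics/k1.png")
E
```

```text
t 17.31 p [ 0.3802 -0.2855  0.1352] a 1.589 F [-0.   0.6  0.2] M [-0.04 -0.02  0.02] o 0.419
down t 17.67 p [ 0.3797 -0.2855  0.1245] a 1.589 F [ 0.9 -0.6  1. ] M [ 0.03 -0.01  0.02] o 0.417
grip t 18.02 p [ 0.3799 -0.2856  0.1248] a 1.589 F [-0.6 -0.2  2.2] M [-0.    0.04 -0.04] o 0.106
grip t 18.22 p [ 0.3799 -0.2856  0.1248] a 1.589 F [-1.1 -0.3  3.8] M [0.   0.06 0.  ] o 0.108
```

View pics/k1.png

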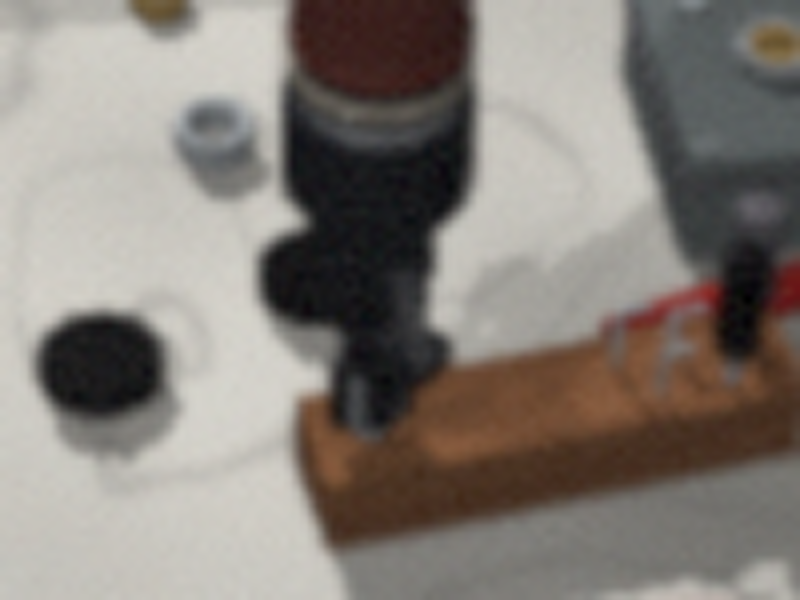

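```bash
python3 - <<'E'
from h import *
kx,ky=.3798,-.2855
arm.line_to((kx,ky,.235),velocity=.15); st("lift")
lx,ly=.6151,-.1281
arm.movep((lx,ly,.225),ori(1.5708-.127)); 
arm.line_to((lx,ly,.189),velocity=.1); arm.pause(.1); st("hover")
for n,px in(("side",(388,222)),("top",(399,148))):
    I=np.mean([snapshot(n).astype(float) for _ in range(4)],0); np.save(f"hov_{n}.npy",I)
    I=np.clip(I,0,255).astype(np.uint8); crop(I,px[0]-30,px[1]-28,60,45,12,f"pics/l0_{n}.png")
E
```

```text
lift t 19.15 p [ 0.3792 -0.2852  0.2342] a 1.589 F [-0.9 -0.4 -0.5] M [ 0.03 -0.01 -0.01] o 0.104
hover t 20.85 p [ 0.6155 -0.1285  0.1899] a 1.443 F [-0.3  0.1 -0.2] M [-0.01  0.01  0.01] o 0.107
```

View pics/l0_side.png

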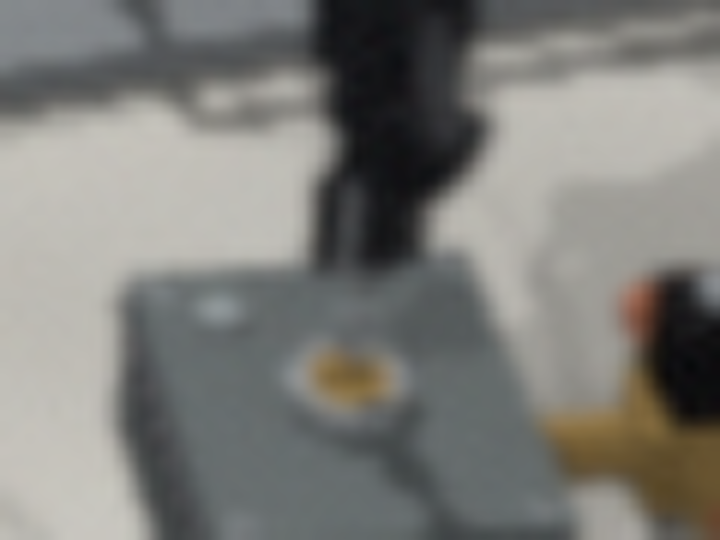

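View pics/l0_top.png

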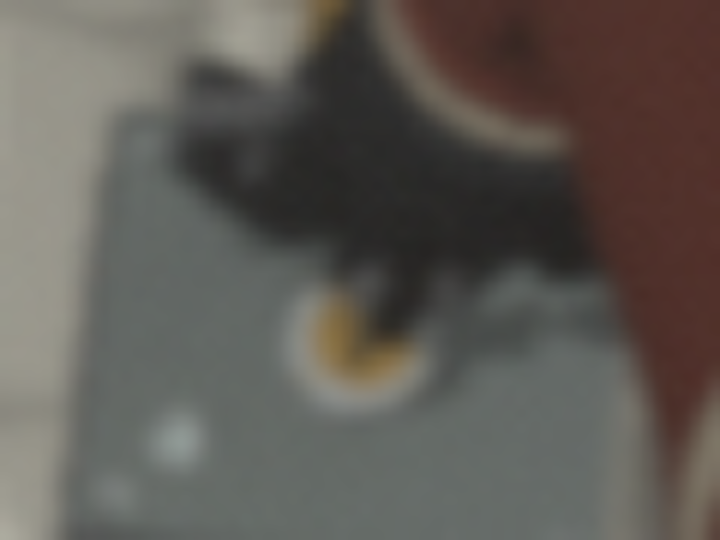

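```bash
python3 - <<'E'
from h import *
lx,ly=.6151,-.1281
arm.line_to((lx,ly,.186),velocity=.05); arm.pause(.1); st("s")
for z in np.arange(.185,.1699,-.0015):
    arm.line_to((lx,ly,z),velocity=.03); st("d")
    if np.linalg.norm(arm.read_ft_force())>6: break
E
```

```text
s t 21.6 p [ 0.6151 -0.1281  0.1859] a 1.444 F [-0.8 -0.6 -0.2] M [ 0.   -0.   -0.02] o 0.109
d t 21.85 p [ 0.6151 -0.1281  0.1849] a 1.444 F [-0.1  0.3 -0.4] M [-0.06 -0.03  0.01] o 0.108
d t 22.1 p [ 0.615  -0.1281  0.1834] a 1.444 F [ 0.3 -0.3 -1.9] M [-0.05 -0.02  0.04] o 0.105
d t 22.35 p [ 0.615  -0.1281  0.1819] a 1.444 F [-0.5  1.  -0.7] M [ 0.02  0.04 -0.02] o 0.107
d t 22.6 p [ 0.615  -0.1281  0.1803] a 1.444 F [-0.5  0.1  0.1] M [ 0.01 -0.02 -0.02] o 0.104
d t 22.85 p [ 0.615  -0.1281  0.1789] a 1.444 F [-0.5  0.8 -0.2] M [-0.01  0.04 -0.01] o 0.106
d t 23.1 p [ 0.615  -0.1281  0.1774] a 1.444 F [-0.1  0.1 -0.4] M [ 0.05 -0.03 -0.03] o 0.104
d t 23.35 p [ 0.615  -0.1281  0.1758] a 1.444 F [ 0.2 -0.1 -0.3] M [-0.01 -0.   -0.1 ] o 0.104
d t 23.6 p [ 0.615  -0.1281  0.1744] a 1.444 F [ 0.9 -0.1 -0.2] M [-0.02  0.01 -0.02] o 0.107
d t 23.85 p [ 0.615  -0.1281  0.1729] a 1.444 F [ 0.2  0.2 -0.4] M [0.03 0.01 0.01] o 0.106
d t 24.1 p [ 0.615  -0.1281  0.1714] a 1.444 F [ 0.3 -0.2 -0.4] M [ 0.    0.02 -0.02] o 0.108
d t 24.35 p [ 0.615  -0.1281  0.1699] a 1.444 F [-0.2  0.6  0.4] M [ 0.01  0.02 -0.02] o 0.108
```

```bash
python3 - <<'E'
from h import *
lx,ly=.6151,-.1281
k=np.array([np.cos(-.127),np.sin(-.127)])
arm.move_gripper(0.0,100)
arm.line_to((lx,ly,.1645),velocity=.05); st("pre")
for z in np.arange(.1635,.1505,-.001):
    arm.line_to((lx,ly,z),velocity=.03)
    F=arm.read_ft_force();p=arm.read_tool_pos()
    if p[2]-z>.0004 or F[2]>4:
        st("stick %.4f"%z)
        if z<.1525 and p[2]<.1545: break
        for s in(1,-1,0):
            arm.line_to((lx+.001*s*k[0],ly+.001*s*k[1],z),velocity=.03)
        st("jig")
    if F[2]>25: break
st("end")
E
```

```text
pre t 24.82 p [ 0.615  -0.1281  0.1641] a 1.444 F [ 0.4 -0.6 -0.8] M [-0.   -0.02 -0.03] o 0.1
stick 0.1625 t 25.32 p [ 0.6153 -0.1281  0.1633] a 1.444 F [-1.7  0.   4.8] M [0.08 0.32 0.01] o 0.101
jig t 26.07 p [ 0.6152 -0.128   0.1632] a 1.444 F [-1.3  1.7  6.3] M [ 0.08  0.32 -0.05] o 0.096
stick 0.1615 t 26.32 p [ 0.6155 -0.1281  0.1628] a 1.444 F [-2.5 -0.1 10.2] M [0.06 0.38 0.01] o 0.098
jig t 27.07 p [ 0.6156 -0.128   0.1626] a 1.444 F [-1.3 -0.2  7. ] M [ 0.06  0.3  -0.  ] o 0.095
stick 0.1605 t 27.32 p [ 0.6159 -0.1281  0.1622] a 1.444 F [-1.6  0.3  9.6] M [0.08 0.37 0.04] o 0.102
jig t 28.07 p [ 0.6159 -0.1278  0.1614] a 1.444 F [-0.3  0.5  6.5] M [ 0.14  0.14 -0.02] o 0.097
stick 0.1565 t 29.07 p [ 0.6154 -0.1281  0.1573] a 1.444 F [1.6 1.1 4.4] M [ 0.04 -0.29 -0.  ] o 0.097
jig t 29.82 p [ 0.6153 -0.1281  0.1571] a 1.444 F [1.7 1.5 6. ] M [ 0.06 -0.42 -0.01] o 0.101
stick 0.1555 t 30.07 p [ 0.6154 -0.1281  0.1567] a 1.444 F [1.1 0.5 8.5] M [ 0.08 -0.19  0.01] o 0.099
jig t 30.82 p [ 0.6154 -0.1282  0.1567] a 1.444 F [ 1.  -0.1  8.8] M [ 0.05 -0.23  0.02] o 0.097
stick 0.1545 t 31.07 p [ 0.6154 -0.1282  0.1559] a 1.444 F [0.4 0.8 9.8] M [ 0.08 -0.18 -0.  ] o 0.096
jig t 31.82 p [ 0.6153 -0.1286  0.1549] a 1.443 F [ 2.5 -1.2  6.3] M [-0.25 -0.63 -0.05] o 0.099
stick 0.1525 t 32.33 p [ 0.6152 -0.1284  0.1529] a 1.444 F [ 2.8 -0.4  6.3] M [-0.25 -0.65  0.04] o 0.098
jig t 33.08 p [ 0.6152 -0.1283  0.1529] a 1.444 F [ 3.1 -1.7  6.3] M [-0.28 -0.75  0.06] o 0.098
stick 0.1515 t 33.33 p [ 0.6152 -0.1283  0.1529] a 1.444 F [ 1.8 -0.1 10.5] M [-0.28 -0.42  0.05] o 0.099
end t 33.33 p [ 0.6152 -0.1283  0.1529] a 1.444 F [ 1.8 -0.1 10.5] M [-0.28 -0.42  0.05] o 0.099
```

```bash
python3 - <<'E'
from h import *
lx,ly=.6152,-.1282
arm.pause(.2)
for a in list(1.444-np.array([.2,.4,.6,.8,1.0,1.2,1.35,1.5])):
    arm.line_to((lx,ly,.1519),velocity=.03,ori=ori(a)); st("%.2f"%(1.444-a))
E
```

```text
0.20 t 33.88 p [ 0.6153 -0.1279  0.1529] a 1.244 F [2.3 0.2 9.4] M [-0.13 -0.58  0.05] o 0.099
0.40 t 34.23 p [ 0.6153 -0.1278  0.1529] a 1.044 F [ 2.4 -0.2  8.7] M [-0.11 -0.6   0.04] o 0.099
0.60 t 34.58 p [ 0.6154 -0.1277  0.1529] a 0.844 F [3.1 0.  9.1] M [-0.09 -0.64  0.03] o 0.097
0.80 t 34.92 p [ 0.6155 -0.1276  0.1529] a 0.644 F [ 2.7 -0.1  9.9] M [-0.08 -0.7   0.09] o 0.095
1.00 t 35.27 p [ 0.6156 -0.1276  0.1529] a 0.444 F [3.1 0.2 9.7] M [ 0.02 -0.72  0.03] o 0.101
1.20 t 35.62 p [ 0.6158 -0.1275  0.1529] a 0.244 F [3.1 0.5 8.8] M [-0.01 -0.73 -0.  ] o 0.096
1.35 t 35.92 p [ 0.6158 -0.1275  0.1528] a 0.094 F [ 2.6 -0.7  8.4] M [-0.02 -0.82  0.09] o 0.099
1.50 t 36.23 p [ 0.6159 -0.1275  0.1529] a -0.056 F [3.  0.5 8.1] M [ 0.01 -0.79  0.03] o 0.097
```

```bash
python3 - <<'E'
from h import *
lx,ly=.6160,-.1274
def mz(): return np.mean([arm.read_wrist_torque()[2] for _ in range(1)])
for d in (1.55,1.6,1.65,1.7):
    arm.line_to((lx,ly,.1521),velocity=.03,ori=ori(1.444-d)); 
    v=[]
    for _ in range(4): arm.pause(.03);v.append(arm.read_wrist_torque()[2])
    st("%.2f mz %.3f"%(d,np.mean(v)))
    if np.mean(v)>.5: break
for n in("side","top"):
    I=snapshot(n); crop(I,*((340,170) if n=="side" else (360,110)),100,75,8,f"pics/e_{n}.png")
E
```

```text
1.55 mz 0.129 t 36.61 p [ 0.6162 -0.1274  0.1529] a -0.106 F [ 2.1 -0.9  8.2] M [-0.19 -0.64  0.16] o 0.099
1.60 mz 0.125 t 36.99 p [ 0.6162 -0.1274  0.1529] a -0.156 F [ 2.3 -1.6  7.2] M [-0.21 -0.66  0.15] o 0.104
1.65 mz 0.203 t 37.38 p [ 0.6162 -0.1274  0.1529] a -0.206 F [ 2.6 -0.9  7.7] M [-0.21 -0.67  0.16] o 0.101
1.70 mz 0.423 t 37.76 p [ 0.6163 -0.1274  0.1529] a -0.255 F [ 3.  -0.   8.9] M [-0.21 -0.63  0.4 ] o 0.098
```

View pics/e_side.png

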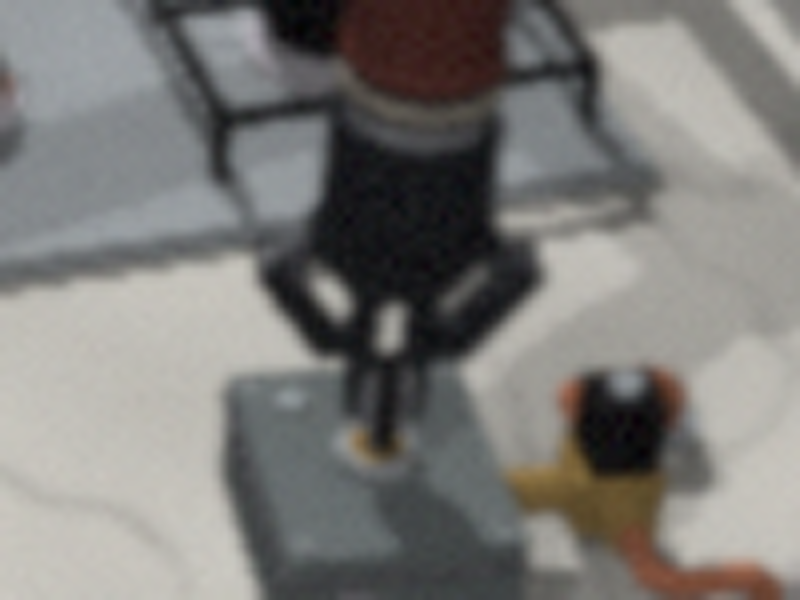

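View pics/e_top.png

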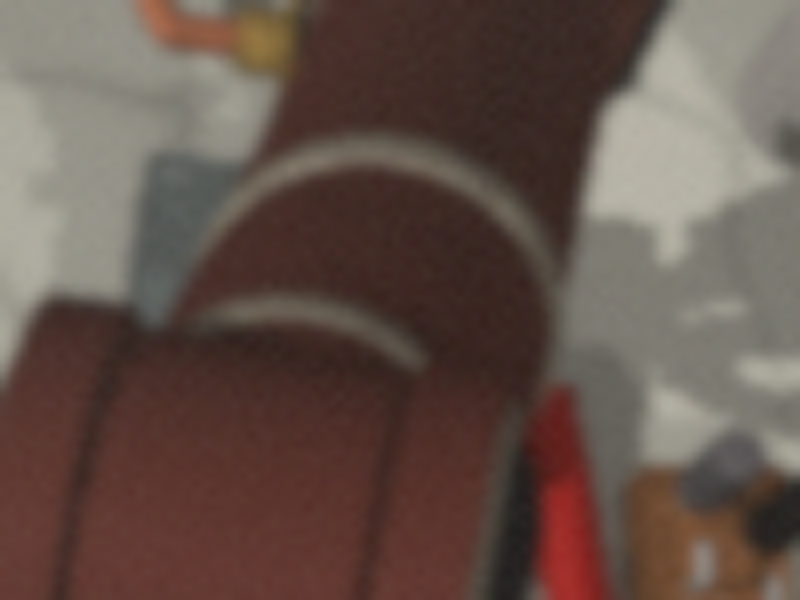

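```bash
python3 - <<'E'
from h import *
arm.pause(.5)
I=snapshot("side");crop(I,290,150,100,75,8,"pics/f_side.png")
I=snapshot("top");cv2.imwrite("pics/f_top.png",I);st()
E
```

```text
t 38.46 p [ 0.6163 -0.1274  0.1529] a -0.254 F [ 2.8 -0.2  8.6] M [-0.23 -0.68  0.41] o 0.102
```

View pics/f_side.png

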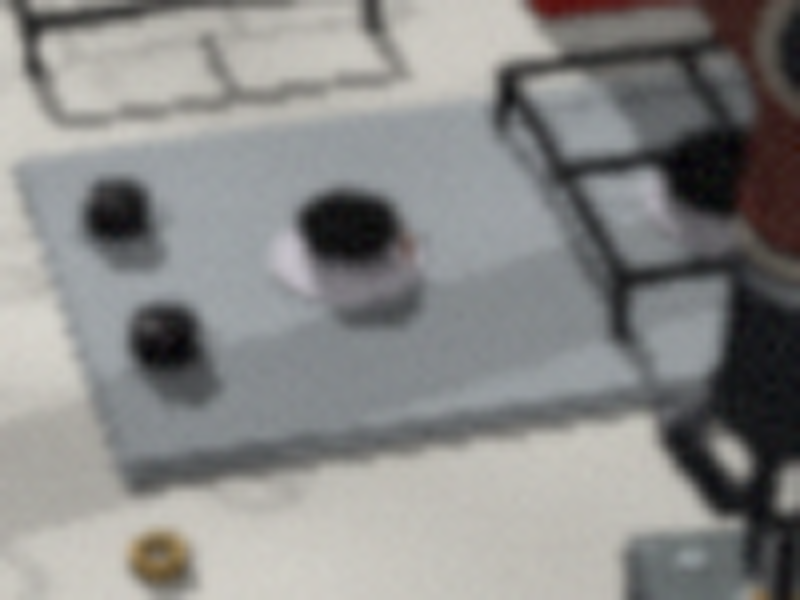

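View pics/f_top.png

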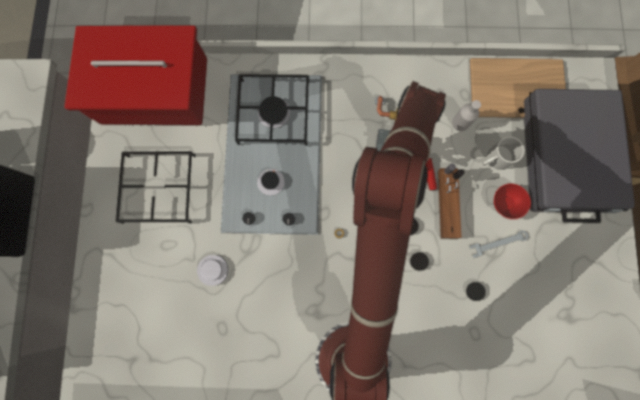

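```bash
python3 - <<'E'
import m2
from m2 import *
from scipy.optimize import least_squares
C={}
for n,px in(("side",(333,178)),("top",(270,180))):
    m2.I[n]=np.mean([snapshot(n).astype(float) for _ in range(2)],0)
    C[n]=blob(n,px,65)
    for z0 in(.032,.035): print(n,C[n],z0,solve(n,C[n][0],(lambda x,y:np.vstack([circ(x,y,z0,.028),circ(x,y,z0+.01,.028)])),(.52,.255)))
E
```

```text
side (array([333.27139294, 178.20673446]), np.float64(81.4375)) 0.032 (array([0.51732395, 0.24980285]), 100.17008301569149)
side (array([333.27139294, 178.20673446]), np.float64(81.4375)) 0.035 (array([0.51611467, 0.24561662]), 100.74862202070653)
top (array([269.92146922, 179.76922235]), np.float64(214.1875)) 0.032 (array([0.52058275, 0.25316032]), 280.64151935325935)
top (array([269.92146922, 179.76922235]), np.float64(214.1875)) 0.035 (array([0.51989495, 0.25270748]), 282.0122901452705)
```

```bash
python3 - <<'E'
from h import *
st(); ticket.finish_job(); st()
E
```

```text
t 38.66 p [ 0.6163 -0.1274  0.1529] a -0.254 F [ 2.3 -1.   7.9] M [-0.21 -0.68  0.43] o 0.098
the job is handed in; nothing more can be done
the job is handed in; nothing more can be done
```

I put the leftmost black cap on the front burner, pushed the key home through both sticky pins, turned it to its stop and handed the job in at 38.7 s with the key still gripped. No verdict is reported.

- **Cap:** it bottomed at the predicted height, with the tool at z 0.1026. The last pictures show it on the ring, about 1.3 mm from the centre the top camera gave for it. The two cameras disagreed on its position by about 3 mm, roughly 1 to 2 mm more than they had for the cap at its starting place. The error points to the cap sitting low rather than perched. I judged it flat by eye and did not measure the tilt.
- **Key:** the collar stopped at tool z 0.1529, against a predicted 0.1528, with 8 to 10 N of push.
- **Turn:** the tool turned 1.70 rad. The reaction moment rose to about 0.42 N m, well above the 0.10 N m spring, so the key is against the stop. I could not read the lock joint directly. I also had no direct reading of finger force on the key; the grip was commanded at 100 N, with the fingers stopped on the bow.
- **Bystanders:** those visible in the last top picture looked unmoved, but the arm hid part of the counter, including the steel ring nut.

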